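# Put the socket set back in its tray

### The job

Put the socket set back in its red tray: stand each of the three hex sockets upright in the cup of its own size (small in the small, medium in the medium, large in the large), and lay the extension bar flat in the long trough. The plain tube bushing and the cold chisel do not belong to the set: leave them where they are on the bench.

Things in the scene. Friction and masses are not known exactly. Their poses are not given: they have to be found in the camera images.
- socket_small: small wrench socket: a chromed round steel can, 24 mm diameter, 50 mm tall, standing on the bench with its hexagonal mouth (a blind recess 18 mm deep) up; slightly narrower foot. Origin: centre of its underside; z up along its axis. Loose, about 90 g.
- socket_medium: medium wrench socket: a chromed round steel can, 34 mm diameter, 54 mm tall, standing on the bench with its hexagonal mouth (a blind recess 18 mm deep) up; slightly narrower foot. Origin: centre of its underside; z up along its axis. Loose, about 180 g.
- socket_large: large wrench socket: a chromed round steel can, 46 mm diameter, 58 mm tall, standing on the bench with its hexagonal mouth (a blind recess 18 mm deep) up; slightly narrower foot. Origin: centre of its underside; z up along its axis. Loose, about 340 g.
- extension_bar: socket extension bar: bright steel round bar lying down, 150 mm long, 20 mm thick, with a small square drive stub (12.5 mm square, 18 mm long) at its +x end. Origin: middle of its length, on its axis (10 mm above the bench); x along the bar, z up. Loose, about 280 g, balanced within 10 mm of the middle; does not roll.
- cup_small: cup for the small socket: black insert, 71 mm square, round recess 40 mm across, 7 mm deep, grey floor. Three cups stand in a row, in any order, in a fixed red tray with the trough. Origin: centre of its underside, 3 mm above the bench; recess floor 3 mm, rim 10 mm, tray rim 7 mm above it. y along the row, x towards the trough, z up. Fixed.
- cup_medium: cup for the medium socket: black insert, 71 mm square, round recess 50 mm across, 7 mm deep, grey floor. Three cups stand in a row, in any order, in a fixed red tray with the trough. Origin: centre of its underside, 3 mm above the bench; recess floor 3 mm, rim 10 mm, tray rim 7 mm above it. y along the row, x towards the trough, z up. Fixed.
- cup_large: cup for the large socket: black insert, 71 mm square, round recess 62 mm across, 7 mm deep, grey floor. Three cups stand in a row, in any order, in a fixed red tray with the trough. Origin: centre of its underside, 3 mm above the bench; recess floor 3 mm, rim 10 mm, tray rim 7 mm above it. y along the row, x towards the trough, z up. Fixed.
- trough: trough for the extension bar: black insert 50 by 190 mm in the red tray, oblong recess 40 by 180 mm, 7 mm deep, grey floor, parallel to the row of cups, its middle line 93 mm from theirs. Origin: centre of its underside, 3 mm above the bench; recess floor 3 mm, rim 10 mm above it; y along the trough, x across it (away from the cups). Fixed. Tray: 158 by 226 mm outside.
- bushing: plain suspension bushing, a look-alike that stays where it is: straight steel tube, 38 mm outside, 29 mm round bore right through (the bench shows through it), 50 mm tall, standing. Origin: centre of its underside; z up. Loose, about 150 g. (A flanged hexagonal wheel nut, only 20 mm tall, and other small parts also lie about and do not belong to the set.)
- cold_chisel: cold chisel, a look-alike that stays where it is: dark eight-sided steel bar lying down, 150 mm long, 20 mm thick, with a flat blade 25 mm wide at its +x end. Origin: middle of its length, at its underside; x along the chisel. Loose, about 260 g.
Not all that is in view belongs to the job. Leave any yellow look-alike of the socket_small alone.

How it is judged:
At the end, for the whole second after the job is handed in: Sockets upright (0.12 rad) on the floor of their own cups, within 12 mm of centre; extension bar on the trough floor, within 16 mm across and 30 mm along of its middle, parallel within 0.2 rad; all at rest; bushing (standing) and chisel within 30 mm of where they started (horizontal distance between socket_small and cup_small below 0.012 m and z of socket_small in the frame of cup_small between 0 and 0.006 m and angle between each of socket_small, socket_medium, socket_large's own z axis and vertical below 0.12 rad and linear speed of each of socket_small, socket_medium, socket_large, extension_bar below 0.02 m/s and horizontal distance between socket_medium and cup_medium below 0.012 m and z of socket_medium in the frame of cup_medium between 0 and 0.006 m and horizontal distance between socket_large and cup_large below 0.012 m and z of socket_large in the frame of cup_large between 0 and 0.006 m and z of extension_bar in the frame of trough between 0.008 and 0.017 m and angle between the x axis of extension_bar and the y axis of trough, either way round below 0.2 rad and x of extension_bar in the frame of trough between -0.016 and 0.016 m and y of extension_bar in the frame of trough between -0.03 and 0.03 m and distance of each of bushing, cold_chisel from where it was at the start of the episode below 0.03 m and angle between bushing's own z axis and vertical below 0.2 rad); the robot touches nothing.
It fails at once if the bushing is moved from its place (more than 30 mm) (distance of bushing from where it was at the start of the episode above 0.03 m).
It fails at once if the cold chisel is moved from its place (more than 30 mm) (distance of cold_chisel from where it was at the start of the episode above 0.03 m).
It also fails if it takes over 102 s, if anything falls off the work surface, if the arm or the gripper's body presses on something with over 40 N, if the wrist force passes 120 N, or if a joint passes its speed limit or range.

### The arm

A 7-joint arm with a two-finger parallel gripper is mounted at the origin on the work surface. World frame = base frame: x ahead of the robot, y to its left, z up, the work surface at z = 0. Lengths are in m, angles in rad, forces in N, time in s.
With the tool pointing down it reaches from about 0.425 to 0.975 m from the base axis. Payload 16.7 kg.
Tool frame: the origin (TCP) lies on the centre line of the jaws, within the pads' length; the fingertips stand bot.finger_overhang ahead of it and the grasp point (between the pads) lies 3 mm ahead of it (bot.finger_overhang is the distance from the TCP to the fingertips, in m); z points along the fingers, y is the line along which they close (so a half turn about z gives the same grasp; the last joint's range is limited). The gripper opens to 85 mm and grips with 20 to 120 N. Pads are 22 mm wide; open, the fingers measure 114 mm over their backs; the gripper's body (76 mm by 85 mm) begins 54 mm behind the grasp point. The pads swing forward as they close: fully open they stand 13 mm farther back than shut.
Start: joints at [1.171, 0.426, 0.074, 1.606, -0.034, 1.111, -0.067], TCP at [0.167, -0.654, 0.253] pointing down, gripper open.
Joint ranges: [-2.85, 2.85], [-0.5, 2.14], [-1.23, 1.37], [0.21, 2.46], [-1.02, 4.16], [0.16, 2.05], [-2.73, 2.73]. Speed limits (rad/s): [1.89, 1.89, 2.39, 2.39, 3.01, 3.01, 3.01].

### API

Orientations are given as a 3x3 rotation matrix whose columns are the frame's x, y, z axes.
In Python, from bench import monitor, vision, bot gives the robot as it stands.
- The arm moves only by the tool send_rows, never from a script. Its argument "targets" is a list that holds one entry, the list of rows, each a list of 5 numbers: the shift along the tool's x, y, z scaled (see below), then the turn about the tool's z scaled (see below), then the opening, from 0 (shut) to 1 (fully open). A call has 1 to 12 rows; each row shifts and turns the commanded pose from where the row before left it, along the tool's axes as they then stand; what a row does not reach is not made up. The controller multiplies each number of a shift by 40 mm and each number of a turn by 0.1 rad. A row lasts 1/12 s, in which the tool goes at most 41.7 mm and 7.16 degrees, less where a joint would pass 70% of its speed; a pose out of reach is approached as far as the arm can. A call with a number of a shift or a turn outside -1 to 1 is refused whole. A call with a gripper value outside its range is refused whole. The fingers move at their own pace and stop on an object; the grip force is fixed at half the most. Time passes only in rows, so rows that do not move let the fingers close. It gives the time, the measured TCP pose, the force, the opening and the grip force at its end, in the units of the state.
- monitor.get_state(): the state, without advancing time (a new reading comes with each control period).
- vision.get_image(name): name is "scene" or "side" or "wrist"; returns a dict with "pixels" (400x640x3 uint8, blue, green, red), "depth" (400x640 float32, m along the optical axis (not along the pixel's ray), 0 where there is no reading), "intrinsics" (3x3 intrinsics, pixels), "R" (3x3) and "t" (3): a world point X has camera coordinates R X + t; the wrist camera has in their place "mount" (4x4, takes a point from camera to tool coordinates, whose origin is the TCP and whose axes are the flange's). Camera axes: x right, y down, z forward; pixel columns grow to the right and rows downward; lengths in m; the calibration is good to about 2 mm. A picture is of the moment at which its call begins: read the wrist's pose just before it.
- bot.close_job(): hands the job in; it is judged then, once.
The state is a dict: "time": time; "joint_pos": joint angles; "joint_velocities": joint speeds; "tau": joint torques, N m; "tool_pos": TCP position; "ee_rot": TCP orientation; "contact_force": force on the tool from outside, world axes, zero at the start; "wrist_torque": the same for the moment, N m; "width": finger opening in m; "finger_force": force on a finger pad.
Only numpy, scipy, OpenCV 4.12 (cv2) and the standard library are available. Lean on these libraries where they do the work, as an engineer would, in place of code of your own. Each camera call takes 0.05 s, during which the arm holds its last target. There are 200 camera calls.

## Working session

There is one attempt and no reset: what is moved stays moved. The work goes in short steps, Python scripts to look and compute and a tool call to move; the robot and the scene stay as the last step left them, time stands still between calls to the robot, and variables do not carry over. Pictures are saved under pics/ and viewed, at most 14 in all, crops included, and the job is handed in when it is done.

Besides the shell and the picture viewer there is one more tool, called as name(argument=value, ...) on one line, values as JSON. send_rows: Moves the arm, as the interface text tells. Its arguments: {"type":"object","properties":{"targets":{"type":"array"}},"required":["targets"]}

```bash
mkdir -p pics; ls; cat > h.py <<'E'
import numpy as np, cv2
from bench import monitor, vision, bot
def grab(n,save=None):
    im=vision.get_image(n)
    if save: cv2.imwrite('pics/'+save,im['pixels'])
    return im
def cam(im,st=None):
    if 'mount' in im:
        T=np.eye(4);T[:3,:3]=np.array(st['ee_rot']).reshape(3,3);T[:3,3]=st['tool_pos'];T=T@np.array(im['mount'])
        return T[:3,:3],T[:3,3]
    R=np.array(im['R']);return R.T,-R.T@np.array(im['t'])
def ray(im,u,v,z,st=None):
    R,c=cam(im,st);d=R@np.linalg.solve(np.array(im['intrinsics']),[u,v,1.]);return c+d*(z-c[2])/d[2]
def cloud(im,st=None):
    R,c=cam(im,st);K=np.array(im['intrinsics']);v,u=np.mgrid[:400,:640];d=im['depth']
    P=np.stack([(u-K[0,2])/K[0,0]*d,(v-K[1,2])/K[1,1]*d,d],-1)
    P=P@R.T+c;P[d==0]=np.nan;return P
E
python3 - <<'E'
from h import *
s=monitor.get_state();print({k:np.round(v,3).tolist() for k,v in s.items()},bot.finger_overhang)
for n in('scene','side','wrist'):
    im=grab(n,n+'0.png');R,c=cam(im,s);print(n,c.round(3),R.round(2).tolist(),im['intrinsics'])
    np.savez(n+'0.npz',**im)
E
```

```text
pics
{'time': 0.0, 'joint_pos': [1.171, 0.427, 0.074, 1.607, -0.034, 1.111, -0.067], 'joint_velocities': [0.002, 0.0, -0.001, 0.0, 0.0, 0.001, 0.002], 'tau': [0.0, -94.983, 3.761, -46.353, 0.019, 0.01, -0.0], 'tool_pos': [0.167, -0.654, 0.253], 'ee_rot': [[0.969, 0.248, -0.0], [0.248, -0.969, 0.001], [-0.0, -0.001, -1.0]], 'contact_force': [0.598, -0.486, -0.394], 'wrist_torque': [-0.011, -0.0, 0.027], 'finger_force': 0.0, 'width': 0.085} 0.022
scene [ 1.013 -0.086  0.781] [[0.25, 0.79, -0.56], [0.97, -0.21, 0.14], [-0.01, -0.57, -0.82]] [[444.90961931   0.         325.49272226]
 [  0.         444.90961931 193.75531632]
 [  0.           0.           1.        ]]
side [0.403 0.709 0.678] [[-0.98, -0.14, 0.12], [-0.18, 0.66, -0.73], [0.02, -0.74, -0.68]] [[486.38472259   0.         324.19761321]
 [  0.         486.38472259 197.25152121]
 [  0.           0.           1.        ]]
wrist [ 0.231 -0.637  0.373] [[0.25, -0.93, -0.26], [-0.97, -0.24, -0.06], [-0.0, 0.26, -0.96]] [[344.51301487   0.         316.39411895]
 [  0.         344.51301487 202.56316241]
 [  0.           0.           1.        ]]
```

View pics/scene0.png

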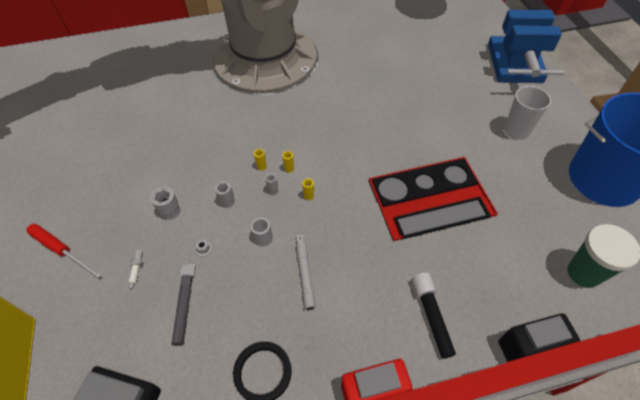

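View pics/side0.png

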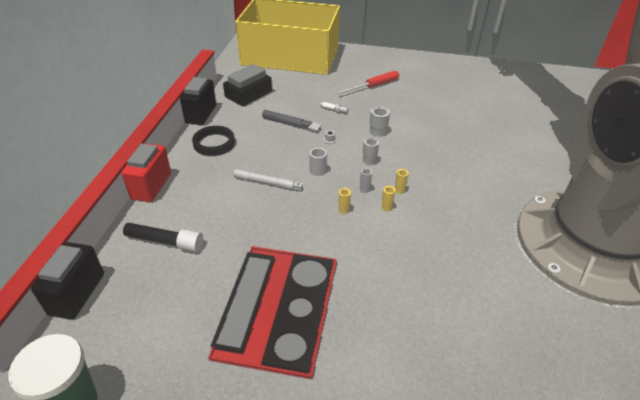

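The scene view shows the large socket at (165,203), the medium at (224,194) and the small at (271,184), with three yellow look-alikes around the small one. The bushing is at (261,232), the bar at (304,272), the chisel at (184,305) and the tray at (432,195).

In the side view the tray is at (275,310), with the cups running large, small, medium or similar. I'll measure them next.

```bash
cat > m.py <<'E'
from h import *
for n in('scene','side'):
    im=dict(np.load(n+'0.npz'));P=cloud(im);z=P[...,2];print(n)
    reg=(P[...,0]>.3)&(P[...,0]<1.0)&(P[...,1]>-.5)&(P[...,1]<.5)
    print('bench z',np.nanmedian(z[reg]))
    m=((z>.012)&(z<.075)&reg).astype(np.uint8)
    k,l,st,c=cv2.connectedComponentsWithStats(m)
    for i in range(1,k):
        if st[i,4]<25: continue
        q=P[l==i];h=np.percentile(q[:,2],97);t=q[q[:,2]>h-.005][:,:2].astype(np.float32)
        (cc,r)=cv2.minEnclosingCircle(t);rect=cv2.minAreaRect(t)
        print(c[i].round(),st[i,4],'h',h.round(4),'circ',np.round(cc,4),round(r,4),'rect',np.round(rect[0],3),np.round(rect[1],3),round(rect[2],1),im['pixels'][l==i].mean(0).round())
    # tray cups: grey blobs within red/black tray
    px=im['pixels'].astype(int);hsv=cv2.cvtColor(im['pixels'],cv2.COLOR_BGR2HSV)
    box=np.zeros((400,640),np.uint8)
    tr=(slice(150,245),slice(360,505)) if n=='scene' else (slice(240,385),slice(200,345))
    box[tr]=1
    red=((hsv[...,1]>150)&(px[...,2]>90)).astype(np.uint8)*box
    rp=np.argwhere(red)[:,::-1].astype(np.float32);hull=cv2.convexHull(rp)
    ins=np.zeros_like(box);cv2.fillConvexPoly(ins,hull.astype(int),1)
    w=np.array([ray(im,*p,.010)[:2] for p in hull[:,0]],np.float32);print('tray',cv2.minAreaRect(w))
    g=((px.min(2)>75)&(hsv[...,1]<60)).astype(np.uint8)*cv2.erode(ins,np.ones((3,3)))
    k,l,st,c=cv2.connectedComponentsWithStats(g)
    for i in range(1,k):
        if st[i,4]<80: continue
        ct=np.argwhere(l==i)[:,::-1];w=np.array([ray(im,*p,.006)[:2] for p in ct],np.float32)
        print('grey',c[i].round(1),st[i,4],'mean',w.mean(0).round(4),'rect',np.round(cv2.minAreaRect(w)[0],4),np.round(cv2.minAreaRect(w)[1],3),round(cv2.minAreaRect(w)[2],1))
E
python3 m.py
```

```text
scene
bench z 0.0015485334577944876
[512. 121.] 240 h 0.0727 circ [0.4255 0.4986] 0.0214 rect [0.426 0.494] [0.043 0.009] 3.7 [87. 87. 91.]
[260. 158.] 188 h 0.0512 circ [ 0.3742 -0.0763] 0.0128 rect [ 0.374 -0.075] [0.023 0.023] 47.0 [ 20. 116. 138.]
[288. 160.] 189 h 0.0518 circ [ 0.3958 -0.0167] 0.0129 rect [ 0.396 -0.018] [0.022 0.023] 35.7 [ 23. 117. 139.]
[428. 180.] 1585 h 0.0165 circ [0.5141 0.2588] 0.1159 rect [0.51  0.257] [0.222 0.083] 88.4 [31. 30. 37.]
[271. 182.] 198 h 0.0517 circ [ 0.4462 -0.0636] 0.0131 rect [ 0.447 -0.064] [0.023 0.024] 70.9 [104. 104. 108.]
[308. 187.] 199 h 0.0524 circ [0.48   0.0074] 0.0126 rect [0.48  0.007] [0.023 0.023] 84.7 [ 24. 118. 140.]
[224. 192.] 356 h 0.0562 circ [ 0.4488 -0.1618] 0.0174 rect [ 0.448 -0.162] [0.033 0.033] 90.0 [107. 107. 111.]
[165. 201.] 631 h 0.0605 circ [ 0.4412 -0.2802] 0.0242 rect [ 0.441 -0.281] [0.047 0.045] 27.4 [109. 109. 113.]
[441. 216.] 535 h 0.0163 circ [0.6056 0.2567] 0.0978 rect [0.605 0.257] [0.053 0.191] 0.3 [37. 36. 58.]
[261. 230.] 435 h 0.052 circ [ 0.5548 -0.104 ] 0.0193 rect [ 0.555 -0.104] [0.037 
[... 4484 characters left out ...]
[0.581 0.274] [0.162 0.007] 89.1 [56. 57. 62.]
[219. 343.] 88 h 0.0146 circ [0.6128 0.343 ] 0.0205 rect [0.617 0.35 ] [0.02  0.041] 56.9 [59. 60. 65.]
[ 85. 389.] 409 h 0.0741 circ [0.7574 0.4703] 0.0233 rect [0.753 0.47 ] [0.01  0.046] 0.4 [55. 66. 52.]
tray ((0.5472774505615234, 0.26178428530693054), (0.22528505325317383, 0.15590062737464905), 89.8469009399414)
grey [243.5 303.5] 2092 mean [0.6046 0.266 ] rect [0.6039 0.2575] [0.179 0.039] 89.1
grey [308.9 273.1] 755 mean [0.5124 0.185 ] rect [0.5131 0.1844] [0.061 0.057] 11.5
grey [300.1 307.2] 365 mean [0.512 0.257] rect [0.5122 0.2564] [0.039 0.035] 11.4
grey [290.  346.6] 724 mean [0.5115 0.3296] rect [0.5115 0.329 ] [0.049 0.046] 11.3
```

The cups from −y to +y are large (y 0.185), small (0.257) and medium (0.329), all at x≈0.511. I'll first turn the tool to yaw 90°, so its x axis is world +y and its y axis is world +x.

send_rows(targets=[[[0,0,0,-1,1],[0,0,0,-1,1],[0,0,0,-1,1],[0,0,0,-1,1],[0,0,0,-1,1],[0,0,0,-1,1],[0,0,0,-1,1],[0,0,0,-1,1],[0,0,0,-1,1],[0,0,0,-1,1],[0,0,0,-1,1],[0,0,0,-1,1]]])

```text
time: 1.15
tool_pos: [0.1674, -0.6537, 0.253]
ee_rot: [[0.115, 0.993, -0.0], [0.993, -0.115, 0.001], [0.001, -0.0, -1.0]]
contact_force: [-0.2, -0.6, -0.2]
width: 0.0854
finger_force: 0.0
```

send_rows(targets=[[[0,0,0,-1,1],[0,0,0,-0.2,1],[0.7,0.5,0,0,1],[0.7,0.5,0,0,1],[0.7,0.5,0,0,1],[0.7,0.5,0,0,1],[0.7,0.5,0,0,1],[0.7,0.5,0,0,1],[0.7,0.5,0,0,1],[0.7,0.5,0,0,1],[0.7,0.5,0,0,1],[0,0,0,0,1]]])

```text
time: 2.15
tool_pos: [0.3516, -0.3964, 0.2537]
ee_rot: [[-0.004, 1.0, 0.001], [1.0, 0.004, 0.001], [0.001, 0.001, -1.0]]
contact_force: [1.2, -0.5, 0.2]
width: 0.0857
finger_force: 0.0
```

```bash
cat > s.py <<'E'
from h import *
s=monitor.get_state();R=np.array(s['ee_rot']);print(s['time'],np.round(s['tool_pos'],4),'yaw',np.degrees(np.arctan2(R[1,0],R[0,0])).round(2),'j',np.round(s['joint_pos'],2),s['width'],s['finger_force'])
E
python3 s.py
```

```text
2.15 [ 0.3516 -0.3964  0.2537] yaw 90.24 j [ 1.03  0.21 -0.35  1.91  0.08  1.03  0.65] 0.0856543975154284 0.0
```

send_rows(targets=[[[0.59,0.44,0,0,1],[0.59,0.44,0,0,1],[0.59,0.44,0,0,1],[0.59,0.44,0,0,1],[0.59,0.44,0,0,1],[0,0,0.7,0,1],[0,0,0.7,0,1],[0,0,0.7,0,1],[0,0,0.7,0,1],[0,0,0.4,0,1],[0,0,0,0,1],[0,0,0,0,1]]])

```text
time: 3.15
tool_pos: [0.4353, -0.2836, 0.1251]
ee_rot: [[0.001, 1.0, -0.001], [1.0, -0.001, 0.001], [0.001, -0.001, -1.0]]
contact_force: [0.5, 0.2, 0.3]
width: 0.0859
finger_force: 0.0
```

```bash
python3 s.py; python3 -c "
from h import *
s=monitor.get_state();im=grab('wrist','w1.png')
P=cloud(im,s);z=P[...,2];m=((z>.05)&(z<.066)).astype(np.uint8)
k,l,st,c=cv2.connectedComponentsWithStats(m)
for i in range(1,k):
    if st[i,4]>200:
        q=P[l==i];print(c[i],st[i,4],np.percentile(q[:,2],97),cv2.minEnclosingCircle(q[:,:2].astype(np.float32)))
"
```

```text
3.15 [ 0.4353 -0.2836  0.1251] yaw 89.91 j [ 0.8   0.37 -0.41  2.04  0.2   0.77  0.26] 0.08592774016052857 0.0
[339.77720207  16.06321244] 965 0.05478700138906779 ((0.4467427134513855, -0.16479352116584778), 0.01607808843255043)
[324.94426121 220.92315303] 3032 0.05874508697715479 ((0.439667671918869, -0.27982959151268005), 0.023177025839686394)
```

View pics/w1.png

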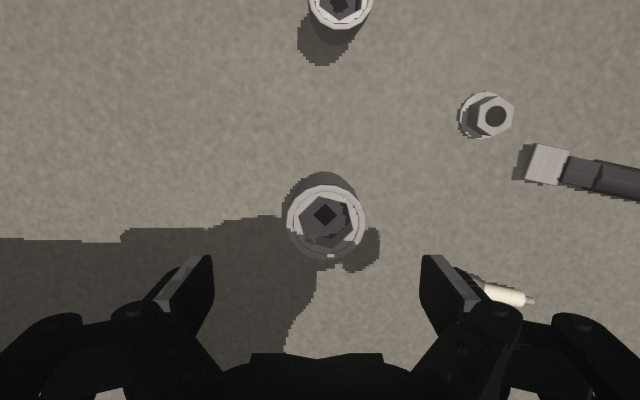

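The wrist view shows the large socket at (325,221), with the medium at the top (340,5). The wrist depth puts the large at (0.440,−0.280), so I'll trim, descend and grip.

send_rows(targets=[[[0.1,0.11,0.45,0,1],[0,0,0.6,0,1],[0,0,0.6,0,1],[0,0,0.5,0,1],[0,0,0,0,1],[0,0,0,0,0],[0,0,0,0,0],[0,0,0,0,0],[0,0,0,0,0],[0,0,0,0,0],[0,0,0,0,0],[0,0,0,0,0]]])

```text
time: 4.2
tool_pos: [0.4407, -0.2805, 0.0412]
ee_rot: [[0.0, 1.0, 0.002], [1.0, -0.0, -0.002], [-0.002, 0.002, -1.0]]
contact_force: [-3.9, 1.3, 15.1]
width: 0.0449
finger_force: 59.0
```

send_rows(targets=[[[0,0,-0.4,0,0],[0,0,-0.6,0,0],[0,0,-0.8,0,0],[0.4,0.1,-0.6,0,0],[0.8,0.1,0,0,0],[0.8,0.1,0,0,0],[0.8,0.1,0,0,0],[0.8,0.1,0,0,0],[0.8,0.1,0,0,0],[0.8,0.1,0,0,0],[0.8,0.1,0,0,0],[0.8,0.1,0,0,0]]])

```text
time: 5.2
tool_pos: [0.476, -0.0065, 0.1363]
ee_rot: [[0.0, 1.0, 0.001], [1.0, -0.0, -0.001], [-0.001, 0.001, -1.0]]
contact_force: [0.6, -0.1, -3.8]
width: 0.045
finger_force: 62.2
```

send_rows(targets=[[[0.8,0.2,0,0,0],[0.8,0.2,0,0,0],[0.8,0.2,0,0,0],[0.8,0.1,0,0,0],[0.8,0.1,0,0,0],[0.8,0.1,0,0,0],[0,0,0,0,0],[0,0,0,0,0]]])

```text
time: 5.87
tool_pos: [0.5118, 0.1863, 0.1361]
ee_rot: [[-0.003, 1.0, 0.001], [1.0, 0.003, 0.001], [0.001, 0.001, -1.0]]
contact_force: [-0.7, -0.9, -3.9]
width: 0.045
finger_force: 62.2
```

```bash
python3 s.py
```

```text
5.8667 [0.5118 0.1863 0.1361] yaw 90.18 j [ 0.01  0.41 -0.58  1.98  0.3   0.84 -0.73] 0.04496745395377601 62.23266363143921
```

send_rows(targets=[[[0,0,0.6,0,0],[0,0,0.7,0,0],[0,0,0.5,0,0],[0,0,0.3,0,0],[0,0,0.1,0,0],[0,0,0,0,0],[0,0,0,0,0.6],[0,0,0,0,1],[0,0,0,0,1],[0,0,0,0,1],[0,0,-0.4,0,1],[0,0,-0.6,0,1]]])

```text
time: 6.87
tool_pos: [0.5108, 0.1837, 0.0864]
ee_rot: [[-0.0, 1.0, -0.003], [1.0, 0.0, -0.001], [-0.001, -0.003, -1.0]]
contact_force: [0.1, -0.1, 0.4]
width: 0.0854
finger_force: 0.0
```

send_rows(targets=[[[0,0,-0.7,0,1],[0,0,-0.7,0,1],[-0.8,-0.15,0,0,1],[-0.8,-0.15,0,0,1],[-0.8,-0.15,0,0,1],[-0.8,-0.15,0,0,1],[-0.8,-0.15,0,0,1],[-0.8,-0.15,0,0,1],[-0.8,-0.15,0,0,1],[-0.8,-0.15,0,0,1],[-0.8,-0.15,0,0,1],[-0.8,-0.15,0,0,1]]])

```text
time: 7.87
tool_pos: [0.4515, -0.1375, 0.1438]
ee_rot: [[0.0, 1.0, 0.001], [1.0, -0.0, -0.0], [-0.0, 0.001, -1.0]]
contact_force: [0.1, 0.2, -0.1]
width: 0.0854
finger_force: 0.0
```

```bash
python3 s.py; python3 - <<'E'
from h import *
for n in('scene','side'):
    im=grab(n,n+'1.png');P=cloud(im);z=P[...,2];m=((z>.02)&(abs(P[...,0]-.51)<.05)&(abs(P[...,1]-.185)<.05))
    q=P[m];h=np.percentile(q[:,2],97);print(n,h,cv2.minEnclosingCircle(q[q[:,2]>h-.006][:,:2].astype(np.float32)))
E
```

```text
7.8667 [ 0.4515 -0.1375  0.1438] yaw 89.99 j [ 0.59  0.28 -0.49  2.13  0.18  0.78 -0.02] 0.08537052953813812 0.0
scene 0.06668963434862626 ((0.5120381116867065, 0.18186143040657043), 0.02513841539621353)
side 0.06469571029343382 ((0.511668860912323, 0.18531689047813416), 0.024093272164463997)
```

The large socket sits in its cup: its top is at 0.065, about 6 mm higher than before. Next is the medium.

```bash
python3 s.py
```

```text
7.9667 [ 0.4506 -0.1408  0.1435] yaw 89.64 j [ 0.6   0.28 -0.49  2.13  0.19  0.78 -0.02] 0.08535153044601816 0.0
```

send_rows(targets=[[[-0.5,-0.08,0,0,1],[0,0,0.4,0,1],[0,0,0.7,0,1],[0,0,0.7,0,1],[0,0,0.5,0,1],[0,0,0.3,0,1],[0,0,0,0,1],[0,0,0,0,0],[0,0,0,0,0],[0,0,0,0,0],[0,0,0,0,0],[0,0,0,0,0]]])

```text
time: 8.97
tool_pos: [0.4491, -0.1561, 0.0404]
ee_rot: [[0.0, 1.0, 0.001], [1.0, -0.0, -0.001], [-0.001, 0.001, -1.0]]
contact_force: [-4.2, 0.8, 14.5]
width: 0.033
finger_force: 58.1
```

send_rows(targets=[[[0,0,0,0,0],[0,0,0,0,0],[0,0,0,0,0]]])

```text
time: 9.22
tool_pos: [0.4491, -0.1561, 0.0404]
ee_rot: [[0.0, 1.0, 0.001], [1.0, -0.0, -0.001], [-0.001, 0.001, -1.0]]
contact_force: [-3.8, 1.4, 14.9]
width: 0.0327
finger_force: 58.1
```

send_rows(targets=[[[0,0,-0.4,0,0],[0,0,-0.7,0,0],[0,0,-0.8,0,0],[0.4,0.05,-0.7,0,0],[0.8,0.1,0,0,0],[0.8,0.1,0,0,0],[0.8,0.1,0,0,0],[0.8,0.1,0,0,0],[0.8,0.1,0,0,0],[0.8,0.1,0,0,0],[0.8,0.1,0,0,0],[0.8,0.1,0,0,0]]])

```text
time: 10.22
tool_pos: [0.4826, 0.1176, 0.1438]
ee_rot: [[0.0, 1.0, 0.001], [1.0, -0.0, -0.0], [-0.0, 0.001, -1.0]]
contact_force: [1.6, 0.6, -3.1]
width: 0.0329
finger_force: 60.0
```

send_rows(targets=[[[0.8,0.1,0,0,0],[0.8,0.1,0,0,0],[0.8,0.1,0,0,0],[0.8,0.1,0,0,0],[0.8,0.1,0,0,0],[0.8,0.1,0,0,0],[0.6,0.1,0,0,0],[0,0,0,0,0],[0,0,0,0,0]]])

```text
time: 10.97
tool_pos: [0.5102, 0.3336, 0.1434]
ee_rot: [[-0.002, 1.0, -0.0], [1.0, 0.002, 0.001], [0.001, -0.0, -1.0]]
contact_force: [-0.3, 0.3, -2.1]
width: 0.0328
finger_force: 60.1
```

```bash
python3 s.py; python3 - <<'E'
from h import *
s=monitor.get_state()
for n in('scene','side'):
    im=grab(n,n+'2.png');P=cloud(im);z=P[...,2];t=np.array(s['tool_pos']);m=((z>.085)&(z<.125)&(abs(P[...,0]-t[0])<.025)&(abs(P[...,1]-t[1])<.03))
    q=P[m];print(n,np.nanmin(q,0),np.nanmax(q,0))
E
```

```text
10.9667 [0.5102 0.3336 0.1434] yaw 90.12 j [-0.22  0.51 -0.6   1.82  0.35  0.92 -0.98] 0.032811855331037046 60.08779048919678
scene [0.50183663 0.31172412 0.10330561] [0.52678275 0.33406571 0.12460765]
side [0.48769956 0.33136946 0.10182164] [0.5273645  0.3447797  0.12443996]
```

View pics/side2.png

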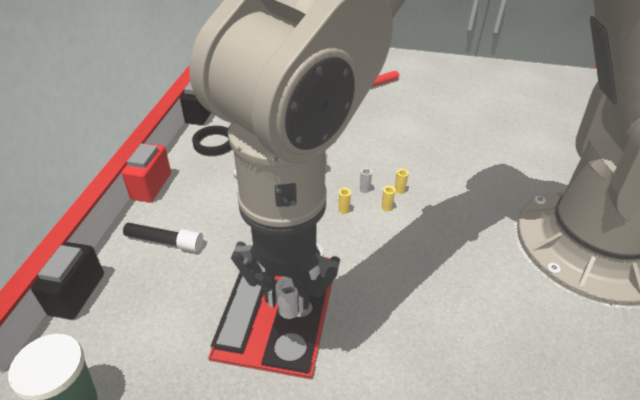

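The side view shows the medium socket held upright above its cup at (289,298). It spans y 0.312 to 0.345, which centres on 0.329, so I'll lower it.

send_rows(targets=[[[0,0,0.6,0,0],[0,0,0.7,0,0],[0,0,0.6,0,0],[0,0,0.4,0,0],[0,0,0.1,0,0],[0,0,0,0,0],[0,0,0,0,0.6],[0,0,0,0,1],[0,0,0,0,1],[0,0,0,0,1],[0,0,-0.4,0,1],[0,0,-0.6,0,1]]])

```text
time: 12.07
tool_pos: [0.5097, 0.3313, 0.0862]
ee_rot: [[-0.0, 1.0, -0.003], [1.0, 0.0, -0.002], [-0.002, -0.003, -1.0]]
contact_force: [-0.3, 0.8, 0.4]
width: 0.0854
finger_force: 0.0
```

send_rows(targets=[[[0,0,-0.7,0,1],[0,0,-0.7,0,1],[-0.8,-0.12,0,0,0.5],[-0.8,-0.12,0,0,0.5],[-0.8,-0.12,0,0,0.5],[-0.8,-0.12,0,0,0.5],[-0.8,-0.12,0,0,0.5],[-0.8,-0.12,0,0,0.5],[-0.8,-0.12,0,0,0.5],[-0.8,-0.12,0,0,0.5],[-0.8,-0.12,0,0,0.5],[-0.8,-0.12,0,0,0.5]]])

```text
time: 13.07
tool_pos: [0.4623, 0.0106, 0.1437]
ee_rot: [[0.0, 1.0, 0.001], [1.0, -0.0, -0.0], [-0.0, 0.001, -1.0]]
contact_force: [0.7, 0.0, 0.1]
width: 0.0426
finger_force: 0.0
```

send_rows(targets=[[[-0.8,-0.12,0,0,0.5],[-0.6,0,0,0,0.5],[0,0,0,0,0.5],[0,0,0,0,0.5]]])

```text
time: 13.4
tool_pos: [0.4579, -0.0451, 0.1436]
ee_rot: [[0.003, 1.0, 0.001], [1.0, -0.003, -0.0], [-0.0, 0.001, -1.0]]
contact_force: [0.6, 0.4, 0.1]
width: 0.0432
finger_force: 0.0
```

```bash
python3 s.py; python3 - <<'E'
from h import *
s=monitor.get_state()
for n in('scene','side','wrist'):
    im=grab(n,n+'3.png');P=cloud(im,s);z=P[...,2]
    if n!='wrist':
      m=((z>.02)&(abs(P[...,0]-.51)<.05)&(abs(P[...,1]-.329)<.05))
      q=P[m];h=np.percentile(q[:,2],97);print(n,h,cv2.minEnclosingCircle(q[q[:,2]>h-.006][:,:2].astype(np.float32)))
    else:
      m=((z>.043)&(z<.056)).astype(np.uint8);k,l,st,c=cv2.connectedComponentsWithStats(m)
      for i in range(1,k):
        if st[i,4]>200:
          q=P[l==i];print(c[i],st[i,4],cv2.minEnclosingCircle(q[:,:2].astype(np.float32)),im['pixels'][l==i].mean(0))
E
```

```text
13.4 [ 0.4579 -0.0451  0.1436] yaw 89.83 j [ 0.46  0.27 -0.56  2.15  0.2   0.77 -0.24] 0.04318799511015526 0.0
scene 0.0622476922462136 ((0.5124979615211487, 0.3232209384441376), 0.019012056291103363)
side 0.060971562670365236 ((0.5106131434440613, 0.32654228806495667), 0.017615746706724167)
[350.14104372 133.51480959] 709 ((0.47823575139045715, 0.006799926981329918), 0.011964882723987103) [ 21.64456982 184.23131171 215.00987306]
[216.92611465 173.37070064] 785 ((0.3944931924343109, -0.018211353570222855), 0.012204175814986229) [  7.58598726 161.13375796 195.06369427]
[297.40648012 240.96907216] 679 ((0.44480571150779724, -0.06410638242959976), 0.012195424176752567) [77.75699558 81.21354934 85.05154639]
[191.43421053 257.35921053] 760 ((0.3724299669265747, -0.07609550654888153), 0.012445307336747646) [  8.14736842  85.86315789 110.61315789]
[451.35355286 279.21490468] 577 ((0.5524929761886597, -0.09930601716041565), 0.018196919932961464) [121.85095321 126.80935875 132.10745234]
```

View pics/wrist3.png

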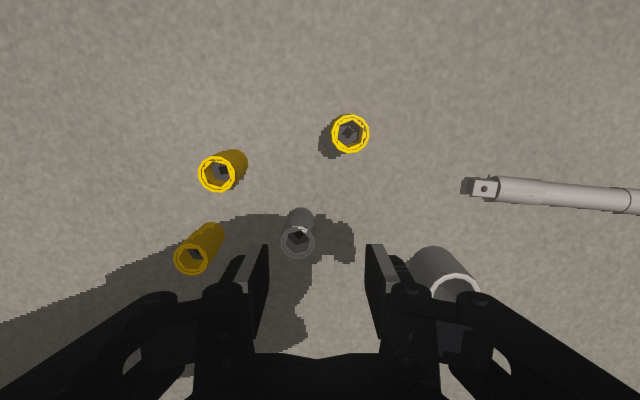

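The wrist view shows the small socket at (297,241) between the half-open pads, clear of the yellow ones and the bushing. I'll trim, descend and grip.

send_rows(targets=[[[-0.45,-0.32,0,0,0.5],[0,0,0.4,0,0.5],[0,0,0.7,0,0.5],[0,0,0.7,0,0.5],[0,0,0.5,0,0.5],[0,0,0.3,0,0.5],[0,0,0,0,0.5],[0,0,0,0,0],[0,0,0,0,0],[0,0,0,0,0],[0,0,0,0,0],[0,0,0,0,0]]])

```text
time: 14.55
tool_pos: [0.4456, -0.062, 0.0401]
ee_rot: [[0.0, 1.0, 0.001], [1.0, -0.0, -0.0], [-0.0, 0.001, -1.0]]
contact_force: [-0.1, 0.6, 7.0]
width: 0.0227
finger_force: 59.1
```

send_rows(targets=[[[0,0,-0.4,0,0],[0,0,-0.7,0,0],[0,0,-0.8,0,0],[0,0.14,-0.7,0,0],[0.8,0.15,0,0,0],[0.8,0.15,0,0,0],[0.8,0.15,0,0,0],[0.8,0.15,0,0,0],[0.8,0.15,0,0,0],[0.8,0.15,0,0,0],[0.8,0.15,0,0,0],[0.8,0.15,0,0,0]]])

```text
time: 15.55
tool_pos: [0.4989, 0.1956, 0.1437]
ee_rot: [[0.0, 1.0, 0.001], [1.0, -0.0, -0.0], [-0.0, 0.001, -1.0]]
contact_force: [1.6, -0.4, -0.9]
width: 0.0224
finger_force: 58.9
```

send_rows(targets=[[[0.8,0.15,0,0,0],[0.8,0.15,0,0,0],[0,0,0,0,0],[0,0,0,0,0]]])

```text
time: 15.88
tool_pos: [0.5104, 0.2601, 0.1435]
ee_rot: [[-0.003, 1.0, -0.0], [1.0, 0.003, 0.001], [0.001, -0.0, -1.0]]
contact_force: [0.1, -1.0, -0.6]
width: 0.0223
finger_force: 59.0
```

send_rows(targets=[[[-0.04,0,0.6,0,0],[0,0,0.7,0,0],[0,0,0.6,0,0],[0,0,0.4,0,0],[0,0,0.12,0,0],[0,0,0,0,0],[0,0,0,0,0.6],[0,0,0,0,1],[0,0,0,0,1],[0,0,0,0,1],[0,0,-0.4,0,1],[0,0,-0.6,0,1]]])

```text
time: 16.88
tool_pos: [0.5097, 0.2558, 0.0854]
ee_rot: [[-0.0, 1.0, -0.003], [1.0, 0.0, -0.001], [-0.001, -0.003, -1.0]]
contact_force: [-0.3, 0.7, 0.7]
width: 0.0854
finger_force: 0.0
```

send_rows(targets=[[[0,0,-0.7,0,1],[0,0,-0.7,0,1],[-0.74,0.35,0,0,1],[-0.74,0.35,0,0,1],[-0.74,0.35,0,0,1],[-0.74,0.35,0,0,1],[-0.74,0.35,0,0,1],[-0.74,0.35,0,0,1],[-0.74,0.35,0,0,1],[-0.74,0.35,0,0,1],[-0.74,0.35,0,0,1],[-0.74,0.35,0,0,1]]])

```text
time: 17.88
tool_pos: [0.6511, -0.0413, 0.1428]
ee_rot: [[0.0, 1.0, 0.0], [1.0, -0.0, -0.0], [-0.0, 0.0, -1.0]]
contact_force: [-0.1, 0.7, -0.2]
width: 0.0852
finger_force: 0.0
```

send_rows(targets=[[[0,0,0,-1,1],[0,0,0,-1,1],[0,0,0,-1,1],[0,0,0,-1,1],[0,0,0,-1,1],[0,0,0,-1,1],[0,0,0,-1,1],[0,0,0,-1,1],[0,0,0,-1,1],[0,0,0,-1,1],[0,0,0,-1,1],[0,0,0,-1,1]]])

```text
time: 18.88
tool_pos: [0.6506, -0.0397, 0.1427]
ee_rot: [[-0.934, 0.358, 0.0], [0.358, 0.934, -0.0], [-0.0, -0.0, -1.0]]
contact_force: [0.6, 0.1, 1.0]
width: 0.0853
finger_force: 0.0
```

send_rows(targets=[[[0,0,0,-1,1],[0,0,0,-1,1],[0,0,0,-0.7,1],[0,0,0,0,1],[0,0,0,0,1]]])

```text
time: 19.3
tool_pos: [0.6506, -0.0398, 0.1425]
ee_rot: [[-0.995, 0.103, -0.0], [0.103, 0.995, 0.0], [0.0, 0.0, -1.0]]
contact_force: [-0.6, -0.9, -0.5]
width: 0.0854
finger_force: 0.0
```

```bash
python3 s.py; python3 - <<'E'
from h import *
s=monitor.get_state()
for n in('scene','side','wrist'):
    im=grab(n,n+'4.png');P=cloud(im,s);z=P[...,2]
    if n!='wrist':
      m=((z>.025)&(abs(P[...,0]-.51)<.03)&(abs(P[...,1]-.257)<.03))
      q=P[m];h=np.percentile(q[:,2],97);print(n,h,cv2.minEnclosingCircle(q[q[:,2]>h-.006][:,:2].astype(np.float32)))
    else:
      m=((z>.012)&(z<.026)).astype(np.uint8);k,l,st,c=cv2.connectedComponentsWithStats(m)
      for i in range(1,k):
        if st[i,4]>200:
          q=P[l==i];print(c[i],st[i,4],np.percentile(q[:,2],97),cv2.minAreaRect(q[:,:2].astype(np.float32)),im['pixels'][l==i].mean(0))
E
```

```text
19.3 [ 0.6506 -0.0398  0.1425] yaw 174.06 j [ 0.58  0.65 -0.87  1.71  0.56  1.04  0.98] 0.08542603511973267 0.0
scene 0.057888557845536995 ((0.5117248296737671, 0.25215622782707214), 0.012299940921366215)
side 0.05680757662669648 ((0.5111513137817383, 0.25511229038238525), 0.01318732462823391)
[608.19631094  10.13570487] 759 0.014283769361427657 ((0.5406814813613892, 0.1667553186416626), (0.012696567922830582, 0.03602627292275429), 0.09824065119028091) [20.70487484 21.25032938 28.2397892 ]
[189.41269841  66.46296296] 378 0.025554828487555983 ((0.5496623516082764, -0.11099892854690552), (0.012357363477349281, 0.02853066846728325), 66.78235626220703) [52.37037037 54.62169312 57.05026455]
[228.95785441  79.0651341 ] 261 0.02544396041381167 ((0.5578216910362244, -0.09153871238231659), (0.013074967078864574, 0.035854168236255646), 68.11731719970703) [53.66283525 56.03831418 58.55938697]
[34.01611604 83.01450443] 1241 0.02135409149191318 ((0.5478014945983887, -0.22067710757255554), (0.025384467095136642, 0.021668806672096252), 87.91273498535156) [91.66639807 95.39726027 99.42949234]
[610.7
[... 291 characters left out ...]
, (0.018892616033554077, 0.1502073109149933), 84.5567626953125) [126.8215952  132.0237725  137.73205954]
[ 22.01348228 227.73208783] 5192 0.02044854656876468 ((0.6523783802986145, -0.2666356563568115), (0.024439414963126183, 0.15076535940170288), 76.7317886352539) [75.93932974 77.0433359  81.144453  ]
[573.00475737 278.60894386] 1051 0.025619341202734333 ((0.7421546578407288, 0.16128946840763092), (0.03605310618877411, 0.04777349531650543), 85.07735443115234) [70.02568982 72.99143673 77.60894386]
[225.51975309 350.24814815] 810 0.020202758159214327 ((0.7696852684020996, -0.13030999898910522), (0.04733743891119957, 0.014305631630122662), 59.9669303894043) [19.2617284  20.35555556 21.30617284]
```

View pics/wrist4.png

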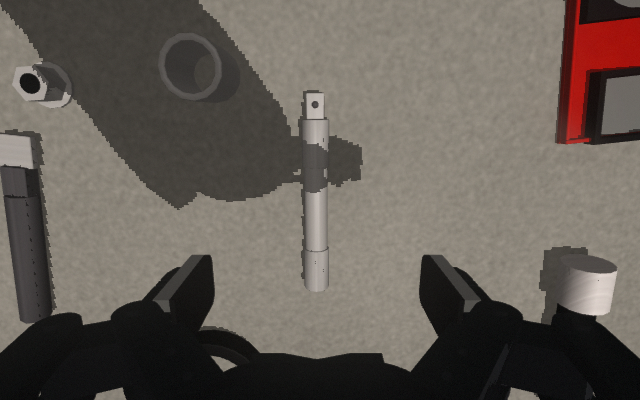

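The wrist view shows the bar centred between the pads, from (315,92) to (315,290), with the chisel well clear. All three sockets are seated about 6 mm up. I'll grip the bar near its middle.

send_rows(targets=[[[0.06,0,0.5,0,1],[0,0,0.8,0,1],[0,0,0.7,0,1],[0,0,0.5,0,1],[0,0,0.3,0,1],[0,0,0,0,1],[0,0,0,0,1]]])

```text
time: 20.03
tool_pos: [0.6485, -0.0389, 0.0309]
ee_rot: [[-0.995, 0.101, -0.0], [0.101, 0.995, 0.0], [0.0, 0.0, -1.0]]
contact_force: [-0.8, 0.5, 1.4]
width: 0.0852
finger_force: 0.0
```

```bash
python3 s.py
```

```text
20.0333 [ 0.6485 -0.0389  0.0309] yaw 174.2 j [ 0.51  0.78 -0.78  1.77  0.69  0.88  0.89] 0.0852489740968808 0.0
```

send_rows(targets=[[[0,0,0.06,0,1],[0,0,0,0,0],[0,0,0,0,0],[0,0,0,0,0],[0,0,0,0,0],[0,0,0,0,0],[0,0,0,0,0],[0,0,0,0,0],[0,0,0,0,0],[0,0,0,0,0]]])

```text
time: 20.87
tool_pos: [0.6485, -0.0393, 0.0286]
ee_rot: [[-0.995, 0.101, 0.0], [0.101, 0.995, -0.0], [-0.0, -0.0, -1.0]]
contact_force: [-1.4, -0.6, 6.6]
width: 0.0177
finger_force: 59.0
```

send_rows(targets=[[[0,0,-0.3,0,0],[0,0,-0.6,0,0],[0,0,-0.8,0,0],[0,0,-0.8,0,0],[0,0,0,0.7,0],[0,0,0,0.8,0],[0,0,0,0.9,0],[0,0,0,1,0],[0,0,0,1,0],[0,0,0,1,0],[0,0,0,1,0],[0,0,0,1,0]]])

```text
time: 21.87
tool_pos: [0.6481, -0.0391, 0.1287]
ee_rot: [[-0.663, 0.748, -0.0], [0.748, 0.663, 0.0], [0.0, 0.0, -1.0]]
contact_force: [0.1, 0.7, -3.7]
width: 0.018
finger_force: 59.5
```

send_rows(targets=[[[0,0,0,1,0],[0,0,0,1,0],[0,0,0,1,0],[0,0,0,1,0],[0,0,0,1,0],[0,0,0,1,0],[0,0,0,1,0],[0,0,0,0.3,0],[0,0,0,0,0],[0,0,0,0,0]]])

```text
time: 22.7
tool_pos: [0.6482, -0.039, 0.1286]
ee_rot: [[-0.002, 1.0, 0.0], [1.0, 0.002, 0.0], [0.0, 0.0, -1.0]]
contact_force: [-0.5, -0.2, -4.0]
width: 0.0181
finger_force: 59.5
```

```bash
python3 s.py
```

```text
22.7 [ 0.6482 -0.039   0.1286] yaw 90.11 j [ 0.35  0.57 -0.53  1.74  0.35  0.93 -0.32] 0.018054824416899658 59.532929361066635
```

send_rows(targets=[[[0.4,-0.05,0,0,0],[0.7,-0.1,0,0,0],[0.7,-0.1,0,0,0],[0.7,-0.1,0,0,0],[0.7,-0.1,0,0,0],[0.7,-0.1,0,0,0],[0.7,-0.1,0,0,0],[0.7,-0.1,0,0,0],[0.7,-0.1,0,0,0],[0.7,-0.1,0,0,0],[0.7,-0.15,0,0,0],[0,0,0,0,0]]])

```text
time: 23.7
tool_pos: [0.6018, 0.2639, 0.1288]
ee_rot: [[-0.008, 1.0, -0.001], [1.0, 0.008, 0.004], [0.004, -0.001, -1.0]]
contact_force: [-1.3, -0.2, -2.7]
width: 0.0183
finger_force: 59.5
```

```bash
python3 - <<'E'
from h import *
im=grab('scene','scene5.png');P=cloud(im);z=P[...,2]
im2=grab('side','side5.png')
E
python3 s.py
```

```text
23.8 [0.6036 0.2584 0.1283] yaw 90.24 j [-0.09  0.58 -0.56  1.72  0.37  0.94 -0.8 ] 0.017665967991446294 59.54254871430294
```

View pics/side5.png

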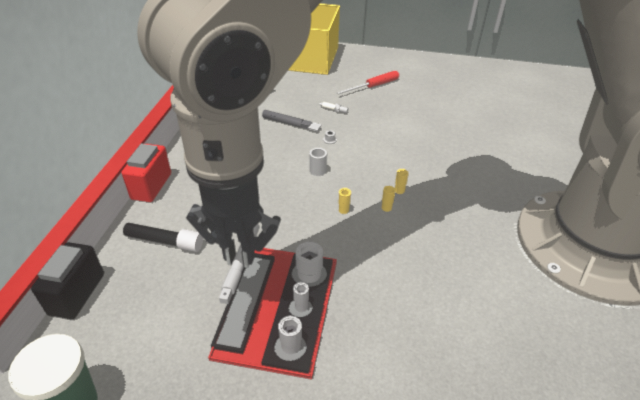

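The side view shows the three sockets standing in their cups and the bar held parallel above the trough, around (232,282). Lowering and releasing.

send_rows(targets=[[[0,0,0.5,0,0],[0,0,0.7,0,0],[0,0,0.6,0,0],[0,0,0.4,0,0],[0,0,0.1,0,0],[0,0,0,0,0],[0,0,0,0,0.4],[0,0,0,0,0.6],[0,0,0,0,0.7],[0,0,0,0,0.7],[0,0,-0.3,0,0.7],[0,0,-0.5,0,0.7]]])

```text
time: 24.8
tool_pos: [0.6034, 0.2563, 0.0676]
ee_rot: [[-0.0, 1.0, -0.003], [1.0, 0.0, -0.001], [-0.001, -0.003, -1.0]]
contact_force: [-1.1, 1.3, -0.3]
width: 0.0594
finger_force: 0.0
```

send_rows(targets=[[[0,0,-0.7,0,0.7],[0,0,-0.7,0,0.7],[0,0,-0.7,0,0.7],[-0.7,0,0,0,0.7],[-0.7,0,0,0,0.7],[-0.7,0,0,0,0.7],[-0.7,0,0,0,0.7],[-0.7,0,0,0,0.7],[-0.7,0,0,0,0.7],[-0.7,0,0,0,0.7],[0,0,0,0,0.7],[0,0,0,0,0.7]]])

```text
time: 25.8
tool_pos: [0.6046, 0.0589, 0.1531]
ee_rot: [[0.003, 1.0, 0.001], [1.0, -0.003, -0.0], [-0.0, 0.001, -1.0]]
contact_force: [0.7, 1.3, -0.6]
width: 0.0599
finger_force: 0.0
```

```bash
python3 s.py; python3 - <<'E'
from h import *
for n in('scene','side'):
    im=grab(n,n+'6.png');P=cloud(im);z=P[...,2]
    m=((z>.0195)&(z<.1)&(abs(P[...,0]-.56)<.09)&(abs(P[...,1]-.257)<.12)).astype(np.uint8)
    k,l,st,c=cv2.connectedComponentsWithStats(m)
    for i in range(1,k):
        if st[i,4]<30: continue
        q=P[l==i];h=np.percentile(q[:,2],97);t=q[q[:,2]>h-.006][:,:2].astype(np.float32);print(n,h.round(4),cv2.minAreaRect(t))
E
```

```text
25.8 [0.6046 0.0589 0.1531] yaw 89.83 j [ 0.23  0.48 -0.57  1.82  0.32  0.93 -0.48] 0.059857199185367256 0.0
scene 0.0619 ((0.5120677351951599, 0.3243429660797119), (0.03264041617512703, 0.034038957208395004), 15.67995548248291)
scene 0.0664 ((0.5132201910018921, 0.1816922128200531), (0.04633473604917526, 0.04400190711021423), 10.448488235473633)
scene 0.0579 ((0.5119680762290955, 0.2518406808376312), (0.022885655984282494, 0.02266741171479225), 82.10693359375)
scene 0.0281 ((0.6062185764312744, 0.25427061319351196), (0.01972222328186035, 0.15013504028320312), 0.10704082995653152)
side 0.0645 ((0.5118663907051086, 0.18621410429477692), (0.043836258351802826, 0.04673957824707031), 17.231651306152344)
side 0.0266 ((0.6039147973060608, 0.25772523880004883), (0.01764288730919361, 0.15128175914287567), 0.14394906163215637)
side 0.0566 ((0.5102973580360413, 0.25535181164741516), (0.022042321041226387, 0.02404174394905567), 12.665243148803711)
side 0.0607 ((0.5108963847160339, 0.3276793360710144), (0.03284173831343651, 0.03328915312886238), 76.58513641357422)
```

View pics/scene6.png

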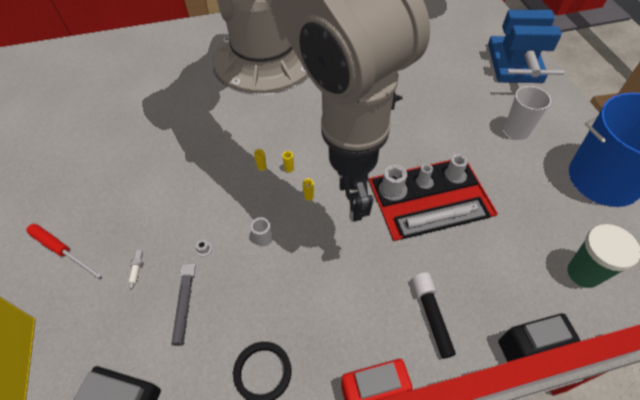

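The scene view shows the sockets in their cups at (393,182), (426,175) and (457,168), and the bar flat in the trough at (440,215). The bushing and chisel haven't moved, and the gripper is clear of everything.

```bash
python3 -c "
from h import *
print(bot.close_job())"
```

```text
the job is handed in; nothing more can be done
None
```

The job is handed in: the last camera check shows each socket upright in its own cup, the bar flat in the trough, and the bushing and chisel where they started; no verdict came back.

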